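Take the squeegee off its safety hook and seat it in the bench rest

TASK

Press the hook's orange sprung keeper aside until it snaps open and stays, while the squeegee still hangs there; then lift the squeegee off the hook and set it, blade down, into the slot of the yellow bench rest until its wooden handle sits fully down on the rest, and let go. Leave the jars, the tape, the spatula and the insoles on the bench where they are.

Things in the scene. Friction and masses are not known exactly. Their poses are not given: they have to be found in the camera images.
- hook_seat (a point): Centre of the floor of the fixed hook's trough, 165 mm above the table, where the squeegee's bar rests. Axes: -x out of the hook's front (roughly to the robot), z up, y = z cross x. 30 mm wide steel trough, 16 mm long inside along x, front lip 5 mm thick and 22 mm high. To come off, the bar must rise over the lip (lift 33 mm; at 45 mm the handle meets the trough), then go 25 mm or more along -x.
- keeper_pivot (a point): The keeper's upright pivot axis, on top of the hook's steel arm behind the trough, 187 mm above the table, 20 mm behind the seat. Fixed; axes as the hook. The arm (16 mm along x, 30 mm wide) joins a blue post 24 mm (x) by 30 mm (y), centred 16 mm behind this point and just as tall, on a dark base plate 12 mm thick, 150 mm (x) by 100 mm (y), from 70 mm before to 80 mm behind this point.
- keeper_tab (a point): Centre of the upright orange tab on the keeper: 22 mm along its x, 6 mm thick along its y, 196 to 230 mm above the table; axes turn with the keeper (as the hook's when shut). The keeper is an orange bar 12 mm wide, 190 to 198 mm above the table, that lies across the trough over the lip and stops the squeegee being lifted. Its pivot is 44 mm from the tab's centre along +x.
- keeper (a joint): Keeper angle in rad: 0 shut (along the hook's -x), 1.8 fully open. Opens when the tab is pushed to the hook's -y side (counter-clockwise from above). Over-centre spring: below about 0.6 it springs shut, beyond that it snaps open and stays, swung out on the -y side. Needs about 2 to 3 N at the tab.
- squeegee_mid (a point): Centre of the squeegee's wooden handle, to be grasped across its 30 mm (x): 200 mm long along y, 45 mm tall (z up, hanging and standing). Below it a green blade 180 x 10 mm, 30 mm deep. 0.24 kg. It hangs across the hook (same axes). Its end on the hook's +y side, beyond 60 mm from the middle, is free from above; the open keeper is over the other half. Same when turned half round.
- squeegee_bar (a point): Centre of the cross bar (8 mm steel rod along y) of the stirrup that stands on the middle of the handle, 62 mm wide over all; 77.5 mm above the handle's centre.
- rest_slot (a point): Centre of the slot's mouth on the top of the fixed yellow rest, 40 mm above the table, z up. The rest is a block 66 mm (x) by 240 mm (y), 40 mm high, with a through slot 16 mm wide (x) and 192 mm long (y), mouth chamfered 2 mm, for the blade. Fully seated, the handle's underside lies on the block, its centre 22.5 mm above this point. Either way round is good.
- jar_red: ink jar with red lid, 52 mm wide, 75 mm tall, loose, a bystander to be left where it is; origin at the centre of its underside, z up
- jar_blue: ink jar with blue lid, 52 mm wide, 75 mm tall, loose, a bystander to be left where it is; origin at the centre of its underside, z up
- tape: roll of paper tape lying flat, 100 mm wide, 24 mm tall, loose, a bystander to be left where it is; origin at the centre of its underside, z up
- spatula: ink spatula lying flat, loose, a bystander to be left where it is
- soles: stack of three grey shoe insoles, about 250 mm long along x, 75 mm wide, 36 mm tall, loose, a bystander to be left where it is; origin at the centre of its underside, z up

How it is judged:
By the outcome, as a careful person would: the job done as asked, in the order asked, and still so for the second after the job is handed in, with the robot touching nothing.
It also fails if it takes over 64 s, if anything falls off the work surface, if the arm or the gripper's body presses on something with over 40 N, if the wrist force passes 120 N, or if a joint passes its speed limit or range.

ROBOT

A 6-joint arm with a two-finger parallel gripper is mounted at the origin on the work surface. World frame = base frame: x ahead of the robot, y to its left, z up, the work surface at z = 0. Lengths are in m, angles in rad, forces in N, time in s.
With the tool pointing down it reaches from about 0.35 to 0.775 m from the base axis. Payload 5.5 kg.
Tool frame: the origin (TCP) lies midway between the tips of the shut fingers; the grasp point (between the pads) lies 19 mm behind it; z points along the fingers, y is the direction in which the jaws open and shut (so a half turn about z gives the same grasp; the last joint's range is limited). The gripper opens to 85 mm and grips with 20 to 120 N. Pads are 22 mm wide; open, the fingers measure 114 mm over their backs; the gripper's body (76 mm by 85 mm) begins 54 mm behind the grasp point. The pads swing forward as they close: fully open they stand 13 mm farther back than shut.
Start: joints at [-1.461, 0.313, 0.046, 1.304, 0, 1.431], TCP at [0.142, -0.557, 0.231] pointing down, gripper open.
Joint ranges: [-2.76, 2.76], [-0.86, 1.69], [-1.03, 1.26], [-2.2, 2.34], [-1.47, 1.5], [-3.14, 3.14]. Speed limits (rad/s): [2.57, 2.57, 3.14, 3.14, 3.14, 3.14].

INTERFACE

Orientations are given as a unit quaternion [w, x, y, z].
In Python, from workcell import env gives the robot as it stands.
- The arm moves only by the shell command python3 -m pendant 'ROWS' [FORCE]. ROWS is JSON, a list of rows, each a list of 3 entries, a list of its own where there are three numbers: the shift along the tool's x, y, z each as a share of 20 mm, from -1 to 1, then the turn about the tool's z as a share of 6 degrees, from -1 to 1, then the closure, from -1 (fully open) to 1 (shut). In form: [[[tx, ty, tz], turn, claw], ...]. A call has 1 to 12 rows; each row shifts and turns the commanded pose from where the row before left it, along the tool's axes as they then stand; what a row does not reach is not made up. A row lasts 1/8 s, in which the tool goes at most 62.5 mm and 10.7 degrees, less where a joint would pass 70% of its speed; a pose out of reach is approached as far as the arm can. A call with a number of a shift or a turn outside -1 to 1 is refused whole. A call with a gripper value outside its range is refused whole. The fingers move at their own pace and stop on an object; FORCE is the grip in N (left out, the last holds). Time passes only in rows, so rows that do not move let the fingers close. It gives the time, the measured TCP pose, the force and the opening at its end, in the units of the state.
- env.get_state(): the state, without advancing time (a new reading comes with each control period).
- env.read_camera(name): name is "side" or "top"; returns a dict with "color" (420x560x3 uint8, blue, green, red), "mtx" (3x3 intrinsics, pixels), "view" (4x4, takes a point from world to camera coordinates). Camera axes: x right, y down, z forward; pixel columns grow to the right and rows downward; lengths in m; the calibration is good to about 2 mm. A picture is of the moment at which its call begins. There is no depth.
- env.hand_in(): hands the job in, once; it reports no verdict.
Trained networks look in the newest picture that a camera, given by its name, has taken for a name from the list of things; names that differ only in an ending like _2 or _b are one class to them, and where a whole thing is asked for, a point or a joint stands for the part that bears it (a point fixed in the world has none). Each returns a list of dicts, best first, with "p" (0 to 1); they miss things now and then, are a little off and sometimes report something else, mostly with a low value. They report only what shows in the picture. A call takes as long as a camera call.
- env.boxes_of(camera, thing): "location" ([column, row] in pixels, amid what is visible of it).
- env.cut_out(camera, thing): "region" (420x560 bool, what is visible of it) and "location" ([column, row] in pixels, amid what is visible of it).
The state is a dict: "clock": time; "joint_pos": joint angles; "qvel": joint speeds; "tau": joint torques, N m; "tcp_pos": TCP position; "orientation": TCP orientation; "wrist_force": force on the tool from outside, world axes, zero at the start; "ft_torque": the same for the moment, N m; "finger_gap": finger opening in m.
Only numpy, scipy, OpenCV 4.12 (cv2) and the standard library are available. Lean on these libraries where they do the work, as an engineer would, in place of code of your own. Each camera call takes 0.05 s, during which the arm holds its last target.

## Working session

There is one attempt and no reset: what is moved stays moved. The work goes in short steps, Python scripts to look and compute and a shell command to move; the robot and the scene stay as the last step left them, time stands still between calls to the robot, and variables do not carry over. Pictures are saved under pics/ and viewed, and the job is handed in when it is done.

```bash
ls; mkdir -p pics; cat > h.py <<'E'
from workcell import env
import numpy as np, cv2
def snap(n,f):
    d=env.read_camera(n); cv2.imwrite('pics/'+f,d['color']); return d
def proj(d,p):
    p=np.asarray(p,float); c=d['view'][:3,:3]@p+d['view'][:3,3]; q=d['mtx']@c; return q[:2]/q[2]
def ray(d,uv):
    R=d['view'][:3,:3]; t=d['view'][:3,3]
    v=R.T@(np.linalg.inv(d['mtx'])@np.array([uv[0],uv[1],1.])); return -R.T@t, v
def atz(d,uv,z):
    o,v=ray(d,uv); return o+v*(z-o[2])/v[2]
def tri(d1,u1,d2,u2):
    o1,v1=ray(d1,u1);o2,v2=ray(d2,u2)
    s=np.linalg.lstsq(np.c_[v1,-v2],o2-o1,rcond=None)[0]
    a=o1+v1*s[0];b=o2+v2*s[1]; return (a+b)/2,np.linalg.norm(a-b)
E
python3 - <<'E'
from h import *
np.set_printoptions(precision=4,suppress=True)
for n in('side','top'):
    d=snap(n,n+'0.png'); d['view']=np.array(d['view']);print(n,d['mtx'],d['view'])
    for t in ['keeper_tab','squeegee_mid','squeegee_bar','rest_slot','hook_seat','keeper_pivot','jar_red','jar_blue','tape','spatula','soles']:
        try: print(t,[(np.round(x['location'],1).tolist(),round(x['p'],2)) for x in env.boxes_of(n,t)][:3])
        except Exception as e: print(t,e)
print(env.get_state())
E
```

```text
pics
side [[447.4593   0.     269.9232]
 [  0.     447.4593 215.9317]
 [  0.       0.       1.    ]] [[-0.9939 -0.108  -0.0216  0.5124]
 [-0.0349  0.4956 -0.8679  0.1954]
 [ 0.1044 -0.8618 -0.4963  0.9166]
 [ 0.      0.      0.      1.    ]]
keeper_tab [([283.3, 174.9], 0.74)]
squeegee_mid [([279.8, 217.1], 0.56)]
squeegee_bar [([278.4, 216.0], 0.94)]
rest_slot [([255.0, 372.2], 0.79)]
hook_seat [([265.9, 235.7], 0.74), ([252.4, 371.2], 0.21)]
keeper_pivot [([268.9, 234.6], 0.69), ([319.3, 302.4], 0.68)]
jar_red [([246.5, 283.3], 0.6)]
jar_blue [([182.8, 280.8], 0.56), ([246.9, 286.1], 0.52)]
tape [([318.2, 300.8], 0.86), ([269.4, 235.0], 0.18)]
spatula [([352.5, 218.5], 0.77)]
soles [([297.9, 194.9], 0.9)]
top [[434.1682   0.     279.4928]
 [  0.     434.1682 210.3008]
 [  0.       0.       1.    ]] [[-0.0168 -0.9996  0.0225 -0.1237]
 [-0.9964  0.0149 -0.0839  0.5041]
 [ 0.0835 -0.0238 -0.9962  1.2406]
 [ 0.      0.      0.      1.    ]]
keeper_tab [([314.0, 198.3], 0.51)]
squeegee_mid [([304.4, 206.4], 0.74)]
squeegee_bar []
rest_slot [([164.0, 202.1], 0.55)]
hook_seat [([304.2, 198.7], 0.86)]
keeper_pivot [([309.3, 190.6], 0.71)]
jar_red [([234.6, 193.4], 0.87)]
jar_blue [([232.8, 144.1], 0.51)]
tape [([244.2, 257.6], 0.58)]
spatula [([362.5, 269.1], 0.6)]
soles [([391.8, 199.9], 0.8)]
{'clock': 1.2, 'joint_pos': array([-1.4606,  0.3132,  0.0461,  1.3036,  0.    ,  1.4312]), 'qvel': array([ 0.0035,  0.0001, -0.0012,  0.0009,  0.0015,  0.0004]), 'tau': array([  0.    , -48.0476,  29.8815,   0.0004,   0.    ,   0.    ]), 'tcp_pos': array([ 0.1421, -0.5572,  0.2313]), 'orientation': array([0.    , 0.9922, 0.1246, 0.    ]), 'wrist_force': array([-0.0896, -0.2334, -0.3138]), 'ft_torque': array([-0.0217,  0.0029, -0.0338]), 'finger_gap': 0.08557845349908046}
```

```bash
cd pics; python3 -c "
import cv2
a=cv2.imread('side0.png');b=cv2.imread('top0.png')
cv2.imwrite('s0z.png',cv2.resize(a[120:420,150:430],(784,840))[:600] if 0 else cv2.resize(a[130:350,150:430],(763,600)))
cv2.imwrite('t0z.png',cv2.resize(b[90:310,140:440],(800,587)))"
```

```text
(no output)
```

View pics/side0.png

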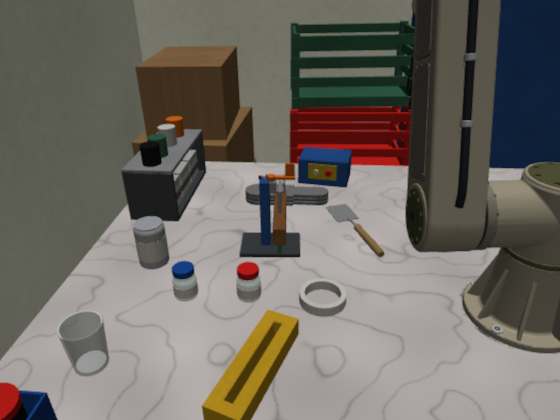

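View pics/s0z.png

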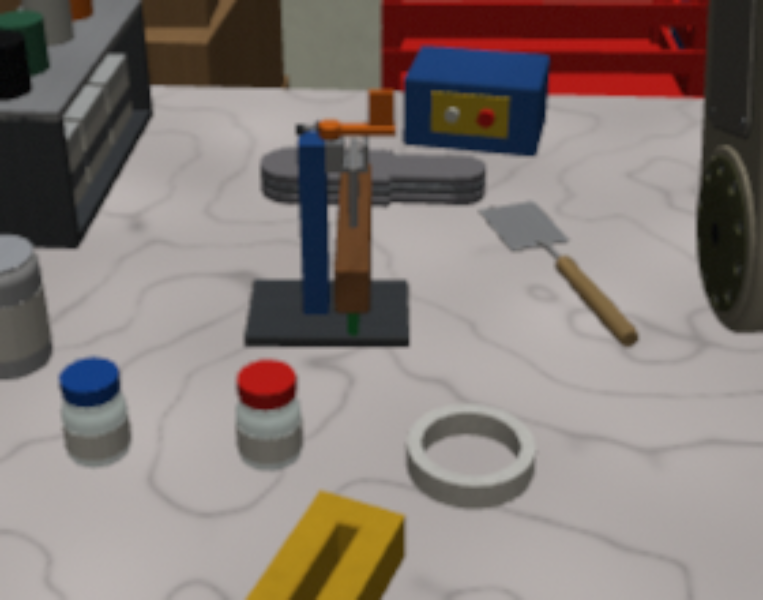

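View pics/t0z.png

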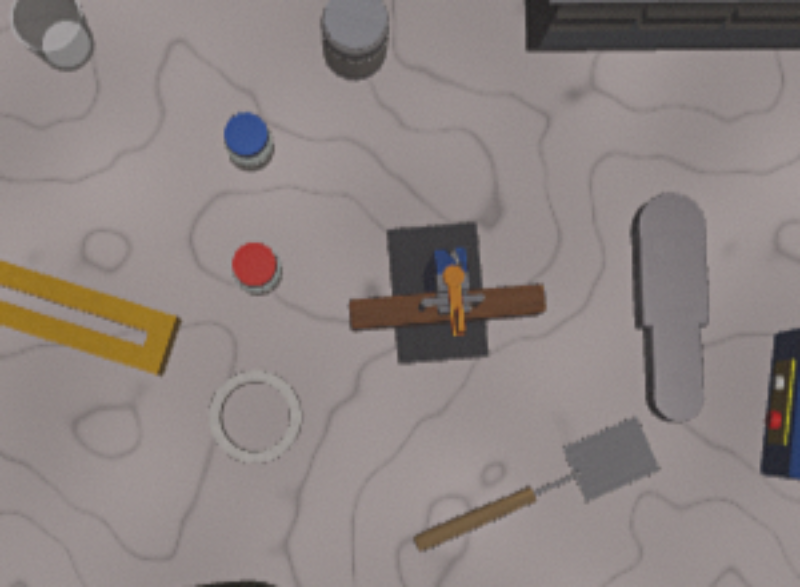

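```bash
python3 - <<'E'
from h import *
import pickle
np.set_printoptions(precision=4,suppress=True)
D={n:env.read_camera(n) for n in('side','top')}
R={}
for n in D:
    D[n]['view']=np.array(D[n]['view']);D[n]['mtx']=np.array(D[n]['mtx'])
    for t in ['squeegee_mid','rest_slot','keeper_tab']:
        r=env.cut_out(n,t)
        if r: R[n,t]=r[0]
pickle.dump((D,R),open('d.pkl','wb'))
for n in D:
    d=D[n]; print(n,'cam',-d['view'][:3,:3].T@d['view'][:3,3])
d=D['top']
hsv=cv2.cvtColor(d['color'],cv2.COLOR_BGR2HSV)
def rect(mask,z,name):
    k,l,s,c=cv2.connectedComponentsWithStats(mask.astype(np.uint8)); i=1+np.argmax(s[1:,4]); m=l==i
    ys,xs=np.nonzero(m)
    P=np.array([atz(d,(x,y),z)[:2] for x,y in zip(xs,ys)])
    # hull
    rr=cv2.minAreaRect((P*1000).astype(np.float32)); box=cv2.boxPoints(rr)
    print(name,len(xs),rr); print(box)
    # PCA axis
    C=P-P.mean(0);w,v=np.linalg.eigh(C.T@C);print('mean',P.mean(0),'axis',np.degrees(np.arctan2(v[1,1],v[0,1])))
y=(hsv[...,0]>18)&(hsv[...,0]<32)&(hsv[...,1]>180)
vv=hsv[...,2][y];print(np.percentile(vv,[1,5,25,50,75,95]))
rect(y&(hsv[...,2]>np.percentile(vv,50)*0.8),0.04,'rest')
for n in ('squeegee_mid','rest_slot','keeper_tab'):
    if ('top',n) in R: rect(R['top',n]['region'],{'squeegee_mid':.114,'rest_slot':.04,'keeper_tab':.198}[n],'cut '+n)
b=(hsv[...,0]<14)&(hsv[...,1]>110)&(hsv[...,2]<140)
b[:, :255]=0; b[:,350:]=0; b[:180]=0;b[230:]=0
rect(b,.114,'handle col')
E
```

```text
side cam [0.4203 0.7485 0.6356]
top cam [ 0.3966 -0.1016  1.281 ]
[ 43.  49. 149. 164. 165. 168.]
rest 6069 ((507.3997497558594, 589.5234985351562), (346.5016784667969, 139.06756591796875), 2.086855173110962)
[[331.7318 652.7023]
 [336.7958 513.727 ]
 [683.0677 526.3447]
 [678.0037 665.32  ]]
mean [0.5045 0.5908] axis -177.55103412153773
cut squeegee_mid 456 ((503.68035888671875, -157.27000427246094), (35.474273681640625, 103.01699829101562), 3.7192115783691406)
[[ 482.6394 -107.0205]
 [ 489.3218 -209.8206]
 [ 524.7213 -207.5195]
 [ 518.0389 -104.7194]]
mean [ 0.5039 -0.156 ] axis 92.94226205062456
cut rest_slot 1719 ((515.429931640625, 199.92703247070312), (247.73898315429688, 68.06242370605469), 71.8100814819336)
[[444.4313  92.8711]
 [509.0924  71.6242]
 [586.4286 306.9829]
 [521.7675 328.2298]]
mean [0.5158 0.2007] axis 71.76697525423818
cut keeper_tab 126 ((507.2591247558594, -203.22898864746094), (17.64213752746582, 60.60063934326172), 88.66539001464844)
[[ 476.7616 -211.3419]
 [ 537.3458 -212.7534]
 [ 537.7567 -195.116 ]
 [ 477.1725 -193.7046]]
mean [ 0.5082 -0.2052] axis -176.5992593974422
handle col 592 ((501.559814453125, -205.6077117919922), (44.13080978393555, 196.24200439453125), 3.592726945877075)
[[ 473.3891 -109.0622]
 [ 485.6864 -304.9186]
 [ 529.7305 -302.1532]
 [ 517.4332 -106.2968]]
mean [ 0.5076 -0.2032] axis 93.78676999056896
```

```bash
cat > fit.py <<'E'
from h import *
import pickle
from scipy.optimize import minimize
np.set_printoptions(precision=4,suppress=True)
def hullmask(d,P):
    uv=np.array([proj(d,p) for p in P]).astype(np.float32)
    h=cv2.convexHull(uv)[:,0]
    S=3; m=np.zeros((420*S,560*S),np.uint8)
    cv2.fillConvexPoly(m,np.round(((h+.5)*S-.5)*16).astype(np.int32),255,shift=4)
    return cv2.resize(m,(560,420),interpolation=cv2.INTER_AREA).astype(float)/255
def box(x,y,yaw,z0,z1,lx,ly):
    c,s=np.cos(yaw),np.sin(yaw)
    return [(x+c*a-s*b,y+s*a+c*b,z) for a in(-lx/2,lx/2) for b in(-ly/2,ly/2) for z in(z0,z1)]
def fit(D,M,gen,p0,ign=None):
    def f(p):
        e=0
        for n in M:
            x=np.abs(hullmask(D[n],gen(p))-M[n])
            if ign and n in ign: x=x*(~ign[n])
            e+=x.sum()
        return e
    best=None
    for k in range(3):
        r=minimize(f,p0,method='Nelder-Mead',options=dict(initial_simplex=np.vstack([p0]+[np.array(p0)+np.eye(len(p0))[i]*[.006,.006,.06][i%3]*(1 if k%2 else -1) for i in range(len(p0))]),xatol=1e-5,fatol=.05,maxiter=400)); p0=r.x
    return r.x,r.fun
E
python3 - <<'E'
from fit import *
D,R=pickle.load(open('d.pkl','rb'))
M={}
for n in D:
    hsv=cv2.cvtColor(D[n]['color'],cv2.COLOR_BGR2HSV)
    y=((hsv[...,0]>15)&(hsv[...,0]<35)&(hsv[...,1]>150)).astype(np.uint8)
    reg=cv2.dilate(R[n,'rest_slot']['region'].astype(np.uint8),np.ones((9,9)))
    y=y&reg
    cs=cv2.findContours(y,0,2)[0]; c=max(cs,key=cv2.contourArea)
    m=np.zeros((420,560),np.uint8);cv2.fillPoly(m,[c],1);M[n]=m.astype(float);print(n,m.sum())
g=lambda p:box(p[0],p[1],p[2],0,.04,.066,.24)
for s in(['top'],['side'],['top','side']):
    p,f=fit(D,{k:M[k] for k in s},g,[.515,.2,np.radians(-18)]);print('rest',s,p,np.degrees(p[2]),f)
# slot hole centre in top
# handle
for n in D: 
    hsv=cv2.cvtColor(D[n]['color'],cv2.COLOR_BGR2HSV)
    b=(hsv[...,0]<14)&(hsv[...,1]>90)
    if n=='top':
        b[:,:255]=0;b[:,350:]=0;b[:190]=0;b[225:]=0
    else:
        b[:,:268]=0;b[:,292:]=0;b[:190]=0;b[248:]=0
    cv2.imwrite(f'pics/h_{n}.png',cv2.resize((b*255).astype(np.uint8)[180:260,240:360],(720,480)))
    M[n]=b.astype(float)
M['side'][:]=M['side']
ign=np.zeros((420,560),bool); ign[:,298:322]=1
g=lambda p:box(p[0],p[1],p[2],.069,.114,.03,.2)
p,f=fit(D,{'top':M['top']},g,[.505,-.205,np.radians(3.6)],{'top':ign});print('handle',p,np.degrees(p[2]),f)
ig2=np.zeros((420,560),bool); ig2[:205]=1
p2,f=fit(D,M,g,p,{'top':ign,'side':ig2});print('handle2',p2,np.degrees(p2[2]),f)
for n in D:
  c=D[n]['color'].copy()
  for q in g(p2): u=proj(D[n],q);cv2.circle(c,(int(round(u[0])),int(round(u[1]))),0,(255,255,0),-1)
  cv2.imwrite(f'pics/o_{n}.png',cv2.resize(c[160:260,230:350],(720,600),interpolation=0))
E
```

```text
side 5164
top 1856
rest ['top'] [ 0.5175  0.2038 -0.3201] -18.34238068966783 170.40392156862745
rest ['side'] [ 0.5189  0.2073 -0.3146] -18.027070126926272 156.55686274509804
rest ['top', 'side'] [ 0.519   0.2073 -0.3145] -18.018124040625533 331.0078431372549
handle [ 0.5109 -0.206   0.0903] 5.175486821742439 123.43921568627451
handle2 [ 0.5119 -0.2074  0.0786] 4.502703699942131 254.88235294117646
```

View pics/o_top.png

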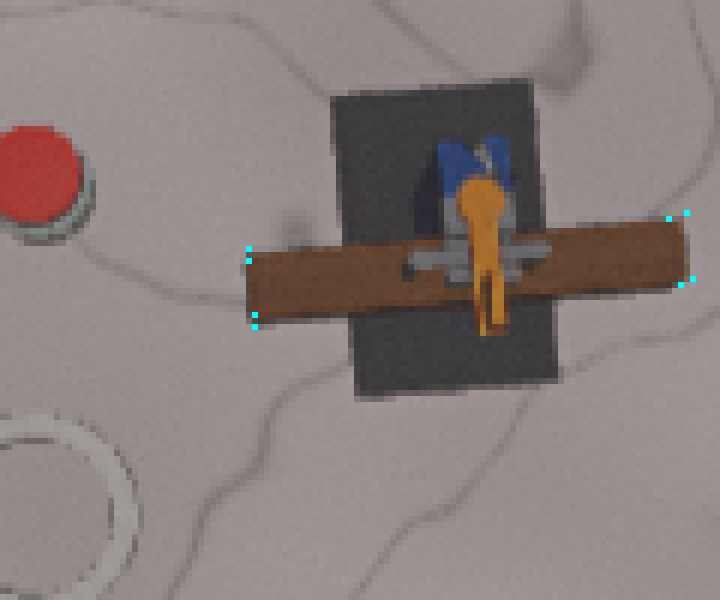

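View pics/o_side.png

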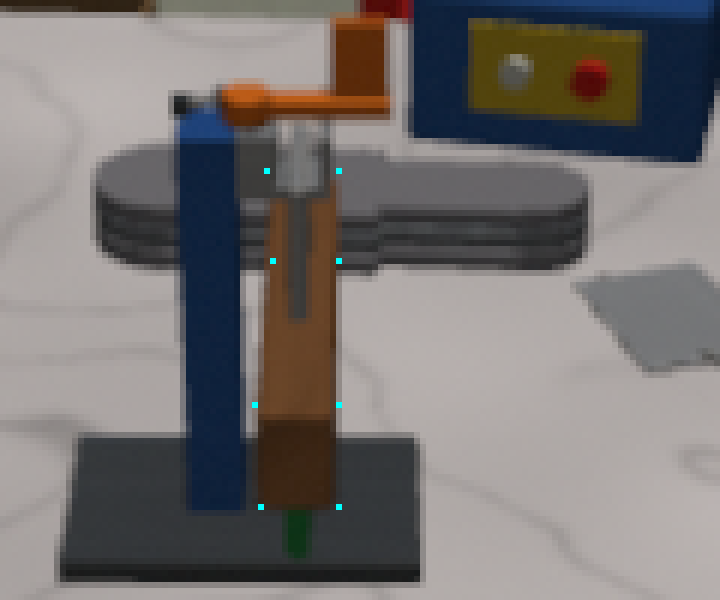

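```bash
python3 - <<'E'
from fit import *
D,R=pickle.load(open('d.pkl','rb'))
g=lambda p,z0=0,z1=.04,a=.066,b=.24:box(p[0],p[1],p[2],z0,z1,a,b)
for p in ([.5175,.2038,-.3201],[.519,.2073,-.3145]):
 for n in D:
  c=D[n]['color'].copy(); c=cv2.resize(c,None,fx=4,fy=4,interpolation=0)
  for q,col in [(q,(255,255,0)) for q in g(p)]+[(q,(255,0,255)) for q in g(p,.04,.04,.02,.192)]:
    u=proj(D[n],q);cv2.circle(c,(int(round(u[0]*4+2)),int(round(u[1]*4+2))),2,col,-1)
  x0,y0=((120,165) if n=='top' else (190,300))
  x0=90 if n=='top' else x0
  cv2.imwrite(f'pics/r_{n}{int(p[0]*1e4)}.png',c[y0*4:y0*4+480,x0*4:x0*4+560])
# hook checks
for n in D: print(n,R.get((n,'keeper_tab'),{}).get('location'))
print('tab tri',tri(D['top'],(314,198.3),D['side'],(283.3,174.9)))
print(atz(D['top'],(314,198.3),.2),atz(D['top'],(309.3,190.6),.198))
# base plate corners from zoomed pic o_top: (col,row)=230+x/6,160+y/6
P=[atz(D['top'],(230+x/6-.5,160+y/6-.5),.012)[:2] for x,y in((331,98),(532,80),(557,382),(356,398))]
P=np.array(P);print(P,P.mean(0)); 
for a,b in((0,3),(1,2),(0,1),(3,2)): v=P[a]-P[b];print(np.linalg.norm(v),np.degrees(np.arctan2(v[1],v[0])))
# tab in side: zoom px corners (333,18),(387,18),(387,118)
E
```

```text
side [286.0, 174.7]
top [312.0, 200.4]
tab tri (array([ 0.5098, -0.2153,  0.1944]), np.float64(0.01391812815922221))
[ 0.5161 -0.2146  0.2   ] [ 0.536  -0.2034  0.198 ]
[[ 0.6049 -0.149 ]
 [ 0.6126 -0.2484]
 [ 0.4632 -0.257 ]
 [ 0.457  -0.1585]] [ 0.5344 -0.2032]
0.1482815410906617 3.699468391823307
0.1496162106534488 3.3038848296695864
0.09970834748796979 94.41417050869804
0.09866765169318242 93.64872532337742
```

```bash
cd pics; python3 -c "
import cv2,numpy as np
a=[cv2.imread(f) for f in('r_top5175.png','r_top5190.png','r_side5175.png','r_side5190.png')] 
cv2.imwrite('rr.png',cv2.resize(np.vstack([np.hstack(a[:2]),np.hstack(a[2:])]),(700,600),interpolation=cv2.INTER_AREA))"; ls
```

```text
h_side.png
h_top.png
o_side.png
o_top.png
r_side5175.png
r_side5190.png
r_top5175.png
r_top5190.png
rr.png
s0z.png
side0.png
t0z.png
top0.png
```

View pics/rr.png

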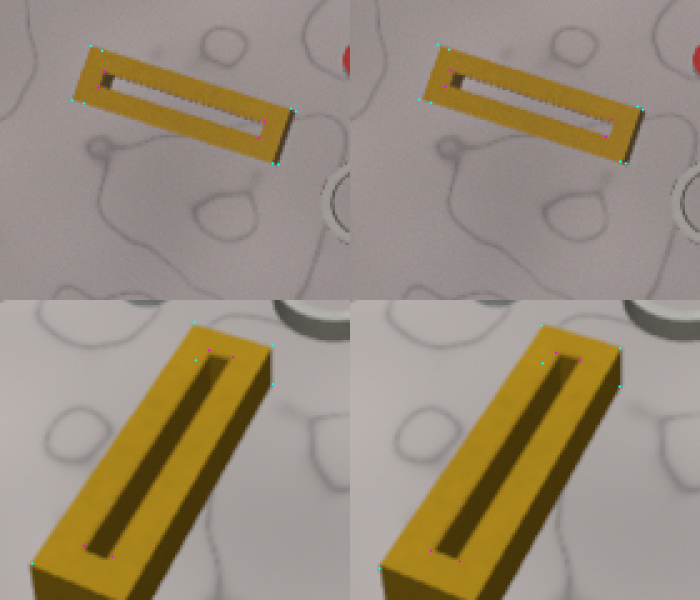

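```bash
python3 - <<'E'
from fit import *
D,R=pickle.load(open('d.pkl','rb'))
T=D['top']
for n,uv,z in (('jr',(234.6,193.4),.06),('jb',(232.8,144.1),.06),('tape',(244.2,257.6),.02),('sole',(391.8,199.9),.03),('box',(436,240),.08)): print(n,atz(T,uv,z))
for pv,yaw in (((.532,-.2045),4),((.530,-.2040),4)):
  yaw=np.radians(yaw);c,s=np.cos(yaw),np.sin(yaw)
  tb=(pv[0]-.044*c,pv[1]-.044*s)
  for n in D:
    im=cv2.resize(D[n]['color'],None,fx=8,fy=8,interpolation=cv2.INTER_CUBIC)
    for q in box(*tb,yaw,.196,.230,.022,.006): 
        u=proj(D[n],q);cv2.circle(im,(int(u[0]*8+4),int(u[1]*8+4)),3,(255,255,0),-1)
    for z in (.187,.198):
        u=proj(D[n],(*pv,z));cv2.circle(im,(int(u[0]*8+4),int(u[1]*8+4)),3,(0,255,0),-1)
    x0,y0=(290,180) if n=='top' else (260,155)
    cv2.imwrite(f'pics/k_{n}_{pv[0]}.png',im[y0*8:y0*8+320,x0*8:x0*8+320])
L=[[cv2.imread(f'pics/k_{n}_{p}.png') for n in D] for p in (.532,.53)]
cv2.imwrite('pics/kk.png',np.vstack([np.hstack(a) for a in L])[:, :])
E
```

```text
jr [ 0.5488 -0.0047  0.06  ]
jb [ 0.6904 -0.0008  0.06  ]
tape [ 0.367  -0.0277  0.02  ]
sole [ 0.527  -0.4595  0.03  ]
box [ 0.4078 -0.5646  0.08  ]
```

View pics/kk.png

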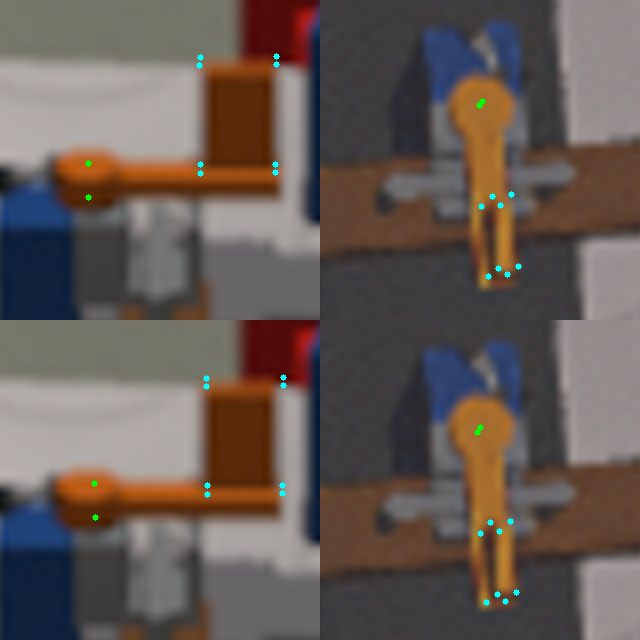

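```bash
python3 -m pendant '[[[0,0,-1],-1,1],[[0,0,-1],-1,1],[[0,0,0],-1,1],[[0,0,0],-1,1],[[0,0,0],-1,1],[[0,0,0],-1,1],[[0,0,0],-1,1],[[0,0,0],-1,1],[[0,0,0],-1,1],[[0,0,0],-1,1],[[0,0,0],-1,1],[[0,0,0],-1,1]]' 60
python3 -m pendant '[[[0,0,0],-1,1],[[0,0,0],-0.3,1],[[0,0,0],0,1]]'
python3 - <<'E'
from h import *
from scipy.spatial.transform import Rotation as Ro
s=env.get_state();q=s['orientation'];print(Ro.from_quat(np.r_[q[1:],q[0]]).as_matrix().round(3),s['joint_pos'].round(3))
E
```

```text
clock: 3.1
tcp_pos: [0.1422, -0.5572, 0.2713]
orientation: [0.0, 0.728, 0.685, -0.0]
wrist_force: [0.1, 0.7, -0.6]
finger_gap: 0.0003
clock: 3.48
tcp_pos: [0.1421, -0.5572, 0.2713]
orientation: [0.0, 0.682, 0.732, -0.0]
wrist_force: [0.8, 0.1, 0.2]
finger_gap: -0.0002
[[-0.071  0.998 -0.   ]
 [ 0.998  0.071 -0.   ]
 [-0.    -0.    -1.   ]] [-1.461  0.306  0.134  1.398 -0.     0.04 ]
```

```bash
python3 -m pendant '[[[0.93,0.93,0],0,1],[[0.93,0.93,0],0,1],[[0.93,0.93,0],0,1],[[0.93,0.93,0],0,1],[[0.93,0.93,0],0,1],[[0.93,0.93,0],0,1],[[0.93,0.93,0],0,1],[[0.93,0.93,0],0,1],[[0.93,0.93,0],0,1],[[0.93,0.93,0],0,1]]'
python3 -m pendant '[[[0.93,0.93,0],0,1],[[0.93,0.93,0],0,1],[[0.93,0.93,0],0,1],[[0.93,0.93,0],0,1],[[0.93,0.93,0],0,1],[[0.93,0.93,0],0,1],[[0.93,0.93,0],0,1],[[0.93,0.93,0],0,1],[[0.93,0.93,0],0,1],[[0.93,0.93,0],0,1],[[0,0,0],0,1]]'
```

```text
clock: 4.72
tcp_pos: [0.3151, -0.3569, 0.2715]
orientation: [0.0, 0.681, 0.732, -0.0]
wrist_force: [-0.0, 0.2, -0.1]
finger_gap: 0.0001
clock: 6.1
tcp_pos: [0.4871, -0.1576, 0.2713]
orientation: [0.0, 0.68, 0.733, 0.0]
wrist_force: [0.5, -0.0, 1.0]
finger_gap: -0.0004
```

Descend to z≈0.209 and check before pushing.

```bash
python3 -m pendant '[[[0,0,0.8],0,1],[[0,0,0.8],0,1],[[0,0,0.8],0,1],[[0,0,0.7],0,1],[[0,0,0],0,1]]'
python3 - <<'E'
from h import *
a=snap('side','a1.png')['color'];b=snap('top','b1.png')['color']
cv2.imwrite('pics/ab1.png',np.hstack([cv2.resize(a[130:260,220:350],(400,400)),cv2.resize(b[140:240,250:350],(400,400))]))
E
```

```text
clock: 6.72
tcp_pos: [0.4855, -0.1592, 0.2083]
orientation: [-0.001, 0.681, 0.732, -0.0]
wrist_force: [0.4, 0.1, -0.2]
finger_gap: 0.0
```

View pics/ab1.png

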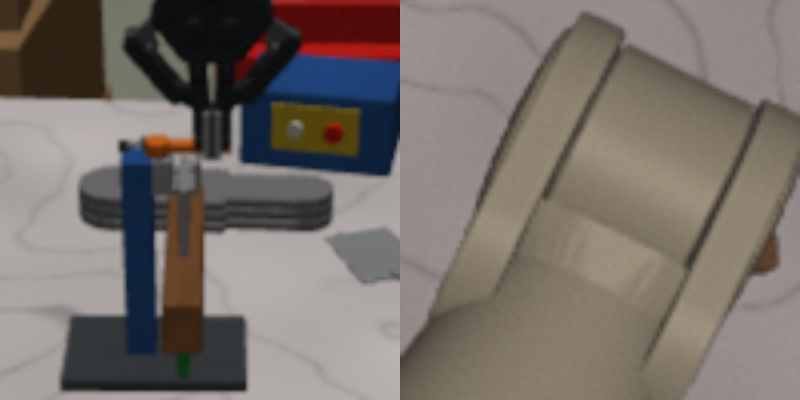

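```bash
python3 -m pendant '[[[-0.8,0,0],0,1],[[-0.8,0,0],0,1],[[-0.5,0,0],0,1],[[-0.5,0,0],0,1]]'; python3 -m pendant '[[[-0.4,0,0],0,1],[[-0.4,0,0],0,1],[[-0.4,0,0],0,1]]'
python3 - <<'E'
from h import *
a=snap('side','a2.png')['color']
cv2.imwrite('pics/a2z.png',cv2.resize(a[130:260,220:350],(500,500)))
E
```

```text
clock: 7.32
tcp_pos: [0.4903, -0.2122, 0.2092]
orientation: [-0.0, 0.681, 0.732, 0.0]
wrist_force: [0.8, 1.0, -0.2]
finger_gap: 0.0003
clock: 7.7
tcp_pos: [0.492, -0.236, 0.2093]
orientation: [0.0, 0.681, 0.732, -0.0]
wrist_force: [0.2, -0.1, 0.0]
finger_gap: -0.0003
```

View pics/a2z.png

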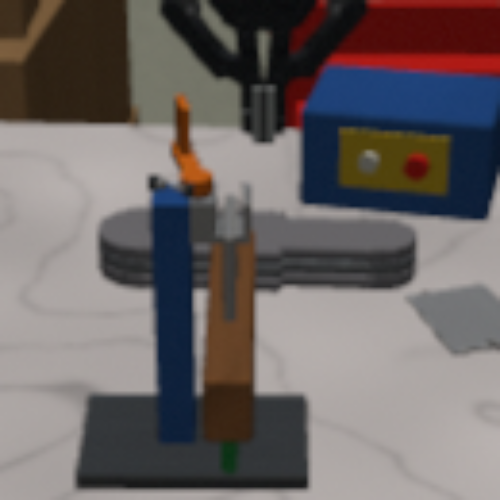

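```bash
python3 -m pendant '[[[0,0,-1],0,1],[[0,0,-1],0,1],[[0,0,-1],0,1],[[1,0.2,0],0,-1],[[1,0.2,0],0,-1],[[1,0.2,0],0,-1],[[1,0.2,0],0,-1],[[1,0.2,0],0,-1],[[0.5,0.1,0],0,-1],[[0,0,0],0,-1],[[0,0,0],0,-1]]' 
python3 - <<'E'
from h import *
a=snap('side','a3.png')['color']
b=snap('top','b3.png')['color']
cv2.imwrite('pics/a3z.png',np.hstack([cv2.resize(a[130:260,220:350],(400,400)),cv2.resize(b[140:240,250:350],(400,400))]))
E
```

```text
clock: 9.12
tcp_pos: [0.506, -0.1243, 0.2692]
orientation: [0.0, 0.681, 0.732, -0.0]
wrist_force: [0.0, 0.0, -0.2]
finger_gap: 0.0853
```

View pics/a3z.png

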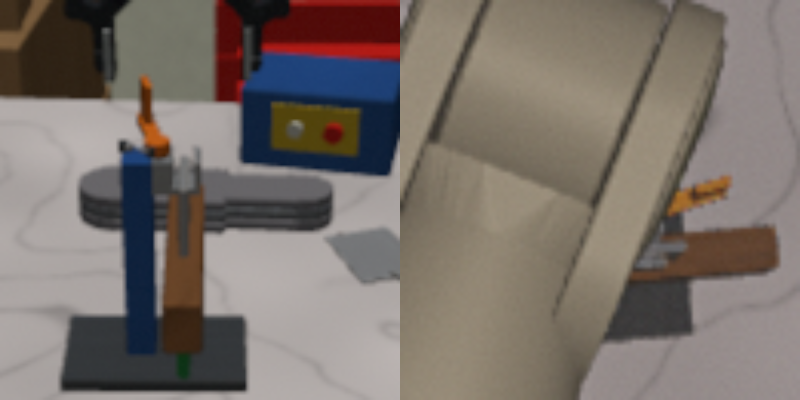

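```bash
python3 -m pendant '[[[0,0,1],0,-1],[[0,0,1],0,-1],[[0,0,1],0,-1],[[0,0,1],0,-1],[[0,0,1],0,-1],[[0,0,1],0,-1],[[0,0,1],0,-1],[[0,0,1],0,-1],[[0,0,1],0,-1],[[0,0,0.45],0,-1],[[0,0,0],0,-1]]' 
python3 - <<'E'
from h import *
a=snap('side','a4.png')['color']
cv2.imwrite('pics/a4z.png',cv2.resize(a[130:260,220:350],(500,500)))
E
```

```text
clock: 10.6
tcp_pos: [0.5056, -0.1242, 0.0799]
orientation: [-0.001, 0.682, 0.732, -0.0]
wrist_force: [0.1, -0.1, 0.4]
finger_gap: 0.0853
```

View pics/a4z.png

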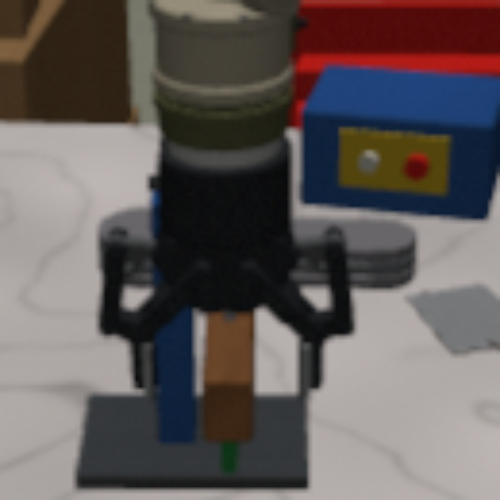

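```bash
python3 -m pendant '[[[0,0,0],0,0],[[0,0,0],0,0.2],[[0,0,0],0,0.4],[[0,0,0],0,1],[[0,0,0],0,1],[[0,0,0],0,1],[[0,0,0],0,1]]' 90
python3 - <<'E'
from h import *
print(env.get_state()['ft_torque'])
a=snap('side','a5.png')['color']
cv2.imwrite('pics/a5z.png',cv2.resize(a[130:260,220:350],(500,500)))
E
```

```text
clock: 11.52
tcp_pos: [0.5064, -0.1242, 0.0806]
orientation: [0.0, 0.681, 0.732, 0.0]
wrist_force: [-0.1, 1.2, 3.8]
finger_gap: 0.029
[-0.23184649 -0.04733351  0.04103373]
```

View pics/a5z.png

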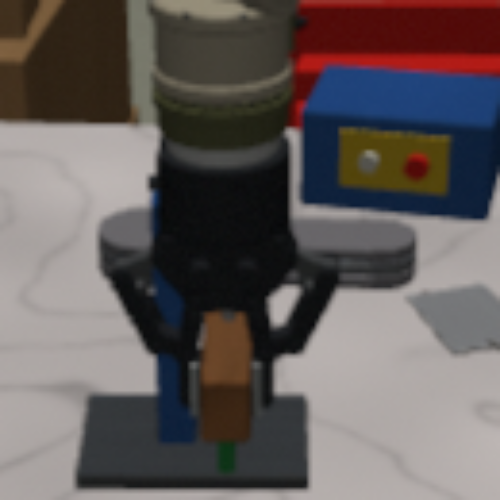

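```bash
python3 -m pendant '[[[0,0,-0.5],0,1],[[0,0,-0.5],0,1],[[0,0,-0.5],0,1],[[0,0,-0.4],0,1],[[0,0,0],0,1],[[0,0,0],0,1]]'
python3 - <<'E'
from h import *
print(env.get_state()['ft_torque'])
a=snap('side','a6.png')['color']
cv2.imwrite('pics/a6z.png',cv2.resize(a[130:260,220:350],(500,500)))
E
```

```text
clock: 12.32
tcp_pos: [0.5058, -0.1239, 0.1181]
orientation: [-0.0, 0.681, 0.732, -0.0]
wrist_force: [-0.8, -0.4, -1.9]
finger_gap: 0.0287
[ 0.2108103  -0.02102066 -0.01647021]
```

View pics/a6z.png

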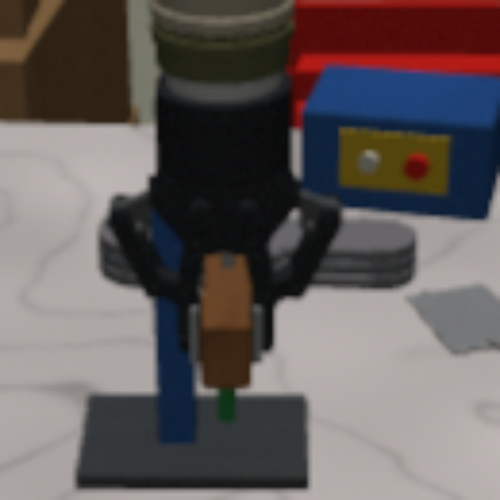

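```bash
python3 -m pendant '[[[0,-0.5,0],0,1],[[0,-0.5,0],0,1],[[0,-0.5,0],0,1],[[0,-0.5,0],0,1],[[0,-0.6,0],0,1],[[0,-0.6,0],0,1],[[0,-0.6,0],0,1],[[0,0,0],0,1]]'
python3 - <<'E'
from h import *
print(env.get_state()['ft_torque'])
a=snap('side','a7.png')['color']
b=snap('top','b7.png')['color']
cv2.imwrite('pics/a7z.png',np.hstack([cv2.resize(a[130:260,220:350],(400,400)),cv2.resize(b[140:260,230:350],(400,400))]))
E
```

```text
clock: 13.38
tcp_pos: [0.4292, -0.1294, 0.1183]
orientation: [-0.0, 0.682, 0.732, -0.0]
wrist_force: [0.8, -0.5, -2.6]
finger_gap: 0.0288
[ 0.20901456  0.04218021 -0.032356  ]
```

View pics/a7z.png

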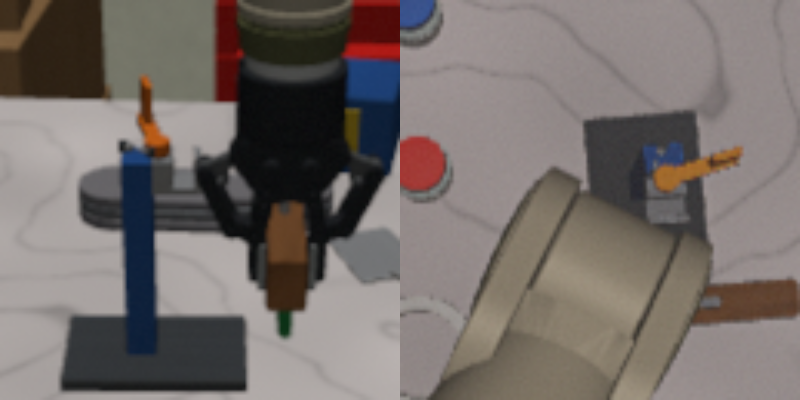

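```bash
python3 -m pendant '[[[0,0,-0.8],0,1],[[0,0,-0.8],0.53,1],[[0,0,-0.8],0.53,1],[[0,0,-0.8],0.53,1],[[0,0,-0.8],0.53,1],[[0,0,0],0.53,1],[[0,0,0],0.53,1],[[0,0,0],0.53,1],[[0,0,0],0,1]]'
python3 -m pendant '[[[0.4,0,0],0,1],[[0.89,-0.04,0],0,1],[[0.89,-0.04,0],0,1],[[0.89,-0.04,0],0,1],[[0.89,-0.04,0],0,1],[[0.89,-0.04,0],0,1],[[0.89,-0.04,0],0,1],[[0.89,-0.04,0],0,1],[[0.89,-0.04,0],0,1],[[0.89,-0.04,0],0,1],[[0.89,-0.04,0],0,1],[[0.89,-0.04,0],0,1]]'
python3 -m pendant '[[[0.89,-0.04,0],0,1],[[0.89,-0.04,0],0,1],[[0.89,-0.04,0],0,1],[[0.89,-0.04,0],0,1],[[0.89,-0.04,0],0,1],[[0.89,-0.04,0],0,1],[[0.89,-0.04,0],0,1],[[0.89,-0.04,0],0,1],[[0.89,-0.04,0],0,1],[[0.89,-0.04,0],0,1],[[0.89,-0.04,0],0,1],[[0.7,-0.04,0],0,1]]'
python3 -m pendant '[[[0.7,-0.04,0],0,1],[[0,0,0],0,1],[[0,0,0],0,1]]'
```

```text
clock: 14.6
tcp_pos: [0.4307, -0.1295, 0.1983]
orientation: [0.0, 0.81, 0.587, 0.0]
wrist_force: [-0.1, 1.2, -2.7]
finger_gap: 0.0286
clock: 16.1
tcp_pos: [0.4856, 0.0681, 0.1983]
orientation: [0.0, 0.81, 0.587, 0.0]
wrist_force: [0.4, -0.6, -2.4]
finger_gap: 0.0289
clock: 17.6
tcp_pos: [0.5419, 0.2705, 0.1982]
orientation: [0.0, 0.81, 0.587, -0.0]
wrist_force: [-0.4, 0.1, -2.2]
finger_gap: 0.0289
clock: 17.98
tcp_pos: [0.545, 0.2826, 0.1982]
orientation: [0.0, 0.81, 0.587, -0.0]
wrist_force: [0.4, 0.6, -2.0]
finger_gap: 0.0291
```

```bash
python3 -m pendant '[[[0,0,0.8],0,1],[[0,0,0.8],0,1],[[0,0,0.8],0,1],[[0,0,0.8],0,1],[[0,0,0.8],0,1],[[0,0,0.8],0,1],[[0,0,0],0,1],[[0,0,0],0,1]]'
python3 - <<'E'
from fit import *
D={n:env.read_camera(n) for n in('side','top')}
for n in D: D[n]['view']=np.array(D[n]['view']);D[n]['mtx']=np.array(D[n]['mtx'])
s=env.get_state();pickle.dump((D,s),open('d2.pkl','wb'))
q=s['orientation'];print(s['tcp_pos'],np.degrees(2*np.arctan2(q[2],q[1])))
a=D['side']['color'];b=D['top']['color']
cv2.imwrite('pics/a8.png',cv2.resize(a[250:420,160:386],(797,600),interpolation=cv2.INTER_CUBIC))
cv2.imwrite('pics/b8.png',cv2.resize(b[150:270,90:250],(800,600),interpolation=cv2.INTER_CUBIC))
E
```

```text
clock: 18.98
tcp_pos: [0.5455, 0.283, 0.1026]
orientation: [0.0, 0.81, 0.587, 0.0]
wrist_force: [0.1, 0.1, -2.4]
finger_gap: 0.0293
[0.5458 0.2831 0.1031] 71.85259841988693
```

View pics/a8.png

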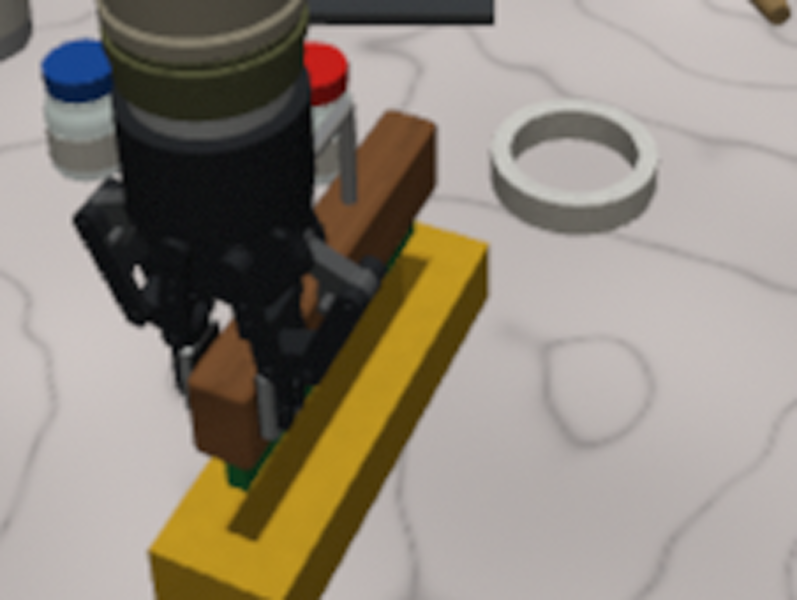

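View pics/b8.png

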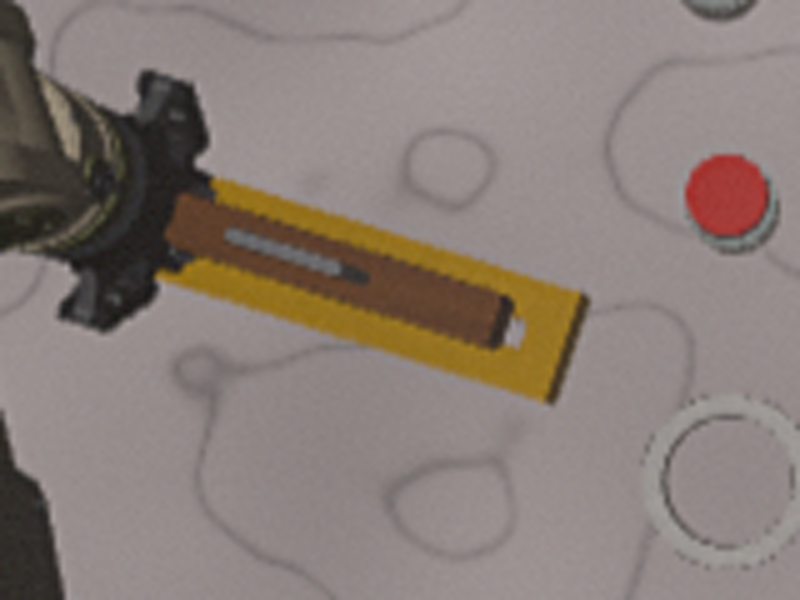

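```bash
python3 - <<'E'
from fit import *
D,s=pickle.load(open('d2.pkl','rb'))
D1,_=pickle.load(open('d.pkl','rb'))
z=s['tcp_pos'][2]+.011
g=lambda p:box(p[0],p[1],p[2],z-.0225,z+.0225,.03,.2)
p0=[.520,.2045,np.radians(-18.15)]
for n in ('top','side'):
    hsv=cv2.cvtColor(D[n]['color'],cv2.COLOR_BGR2HSV)
    b=((hsv[...,0]<14)|(hsv[...,0]>176))&(hsv[...,1]>85)
    roi=hullmask(D[n],box(*p0,z-.04,z+.04,.07,.235))>0
    b&=roi
    ig=np.zeros((420,560),bool)
    uvs=lambda a,bb:None
    if n=='top': ig[:,:134]=1; m=cv2.morphologyEx(b.astype(np.uint8),cv2.MORPH_CLOSE,np.ones((7,7)))
    else:
        m=b.astype(np.uint8)
        ig[293:362,:]=1; m=m  # gripper rows
        y,x=np.mgrid[:420,:560]; ig|=(x<258)&(y<340)
    cv2.imwrite(f'pics/m_{n}.png',m*255)
    p,f=fit(D,{n:m.astype(float)},g,p0,{n:ig});print(n,p,np.degrees(p[2]),f)
    im=cv2.resize(D[n]['color'],None,fx=5,fy=5,interpolation=cv2.INTER_CUBIC)
    def dots(P,c):
        for q in P: u=proj(D[n],q);cv2.circle(im,(int(u[0]*5+2),int(u[1]*5+2)),3,c,-1)
    dots(g(p0),(255,255,0)); dots(box(.518,.205,np.radians(-18.2),.04,.04,.02,.196),(255,0,255)); dots(box(*p0,z-.0525,z-.0525,.01,.18),(0,0,255))
    x0,y0=(90,150) if n=='top' else (170,270)
    cv2.imwrite(f'pics/c_{n}.png',im[y0*5:y0*5+600,x0*5:x0*5+800])
E
```

```text
top [ 0.5226  0.2128 -0.332 ] -19.02318239892544 99.43921568627452
side [ 0.52    0.2043 -0.3793] -21.733556082752074 345.4196078431372
```

View pics/c_top.png

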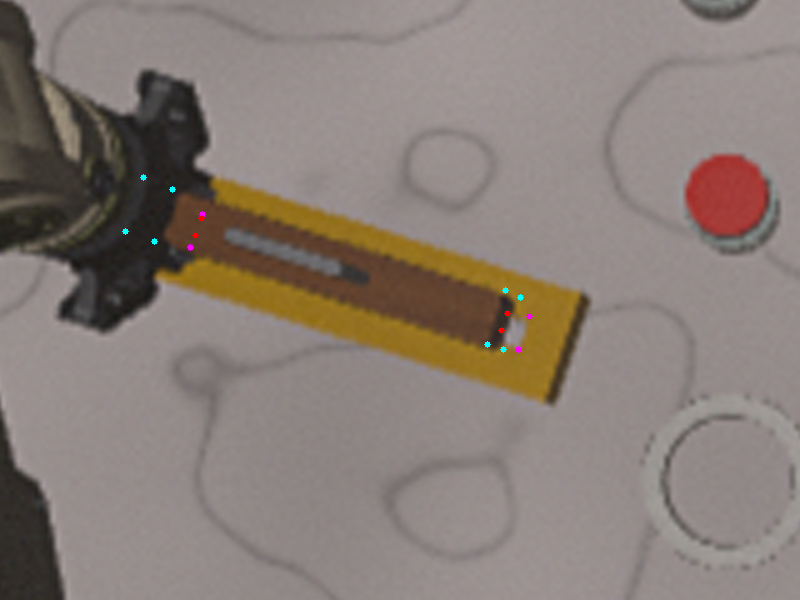

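View pics/c_side.png

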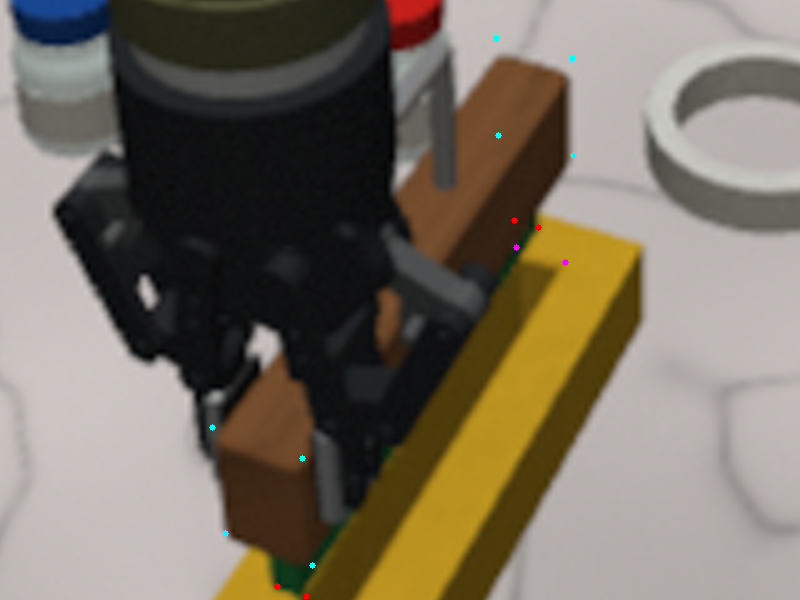

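```bash
python3 -m pendant '[[[0,-0.1,0],0,1],[[0,0,0.4],0,1],[[0,0,0.4],0,1],[[0,0,0.2],0,1],[[0,0,0.2],0,1],[[0,0,0],0,1]]'
python3 - <<'E'
from fit import *
print(env.get_state()['ft_torque'])
D={n:env.read_camera(n) for n in('side','top')}
a=D['side']['color'];b=D['top']['color']
cv2.imwrite('pics/a9.png',cv2.resize(a[270:390,170:330],(800,600),interpolation=cv2.INTER_CUBIC))
cv2.imwrite('pics/b9.png',cv2.resize(b[150:270,90:250],(800,600),interpolation=cv2.INTER_CUBIC))
E
```

```text
clock: 19.82
tcp_pos: [0.543, 0.2834, 0.0778]
orientation: [-0.0, 0.81, 0.587, -0.0]
wrist_force: [0.4, 0.6, -2.9]
finger_gap: 0.0291
[ 0.1298 -0.0508  0.0156]
```

View pics/a9.png

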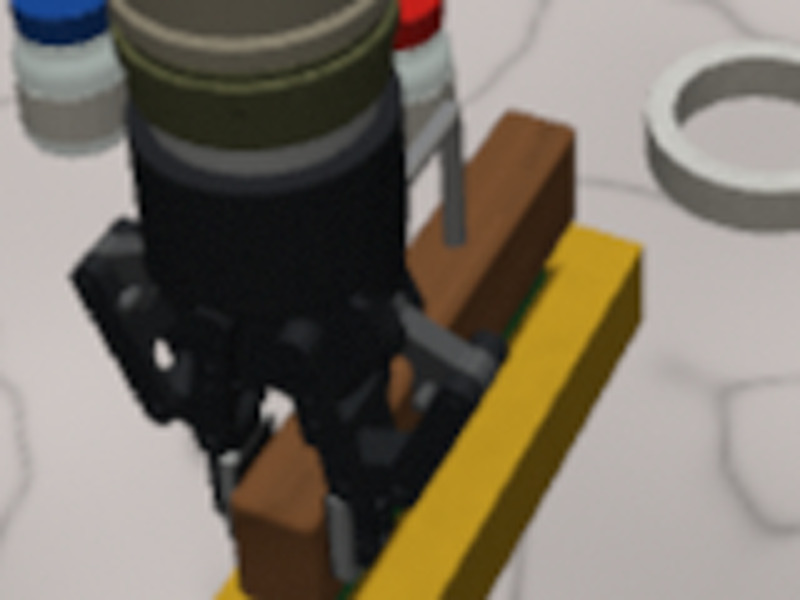

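```bash
python3 -m pendant '[[[0,0,0.3],0,1],[[0,0,0.2],0,1],[[0,0,0.2],0,1],[[0,0,0.2],0,1],[[0,0,0],0,1]]';python3 -m pendant '[[[0,0,0.2],0,1],[[0,0,0.1],0,1],[[0,0,0],0,1]]'
python3 - <<'E'
from fit import *
print(env.get_state()['ft_torque'])
D={n:env.read_camera(n) for n in('side','top')}
a=D['side']['color'];b=D['top']['color']
cv2.imwrite('pics/a10.png',cv2.resize(a[270:390,170:330],(800,600),interpolation=cv2.INTER_CUBIC))
E
```

```text
clock: 20.55
tcp_pos: [0.5429, 0.2834, 0.0597]
orientation: [-0.0, 0.81, 0.587, -0.0]
wrist_force: [0.4, 0.5, -1.9]
finger_gap: 0.0288
clock: 20.92
tcp_pos: [0.5431, 0.2834, 0.054]
orientation: [-0.0, 0.81, 0.587, -0.0]
wrist_force: [-0.1, -0.1, -2.6]
finger_gap: 0.0288
[ 0.1598 -0.0788 -0.0577]
```

View pics/a10.png

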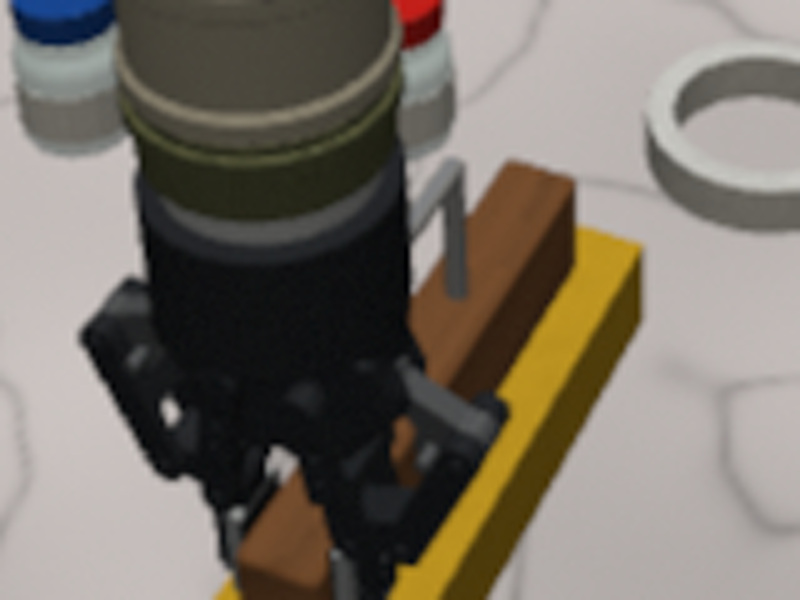

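Almost down; creep to contact.

```bash
python3 -m pendant '[[[0,0,0.08],0,1],[[0,0,0],0,1]]';python3 -m pendant '[[[0,0,0.06],0,1],[[0,0,0],0,1]]'
```

```text
clock: 21.28
tcp_pos: [0.5432, 0.2835, 0.0526]
orientation: [0.0, 0.81, 0.587, -0.0]
wrist_force: [-0.2, 0.1, -2.4]
finger_gap: 0.0291
clock: 21.52
tcp_pos: [0.5434, 0.2835, 0.0522]
orientation: [0.0, 0.81, 0.587, 0.0]
wrist_force: [-2.7, -0.2, 3.5]
finger_gap: 0.0291
```

```bash
python3 -m pendant '[[[0,0,0.04],0,1],[[0,0,0],0,1]]'; python3 -m pendant '[[[0,0,0],0,0.4],[[0,0,0],0,0.2],[[0,0,0],0,-0.2],[[0,0,0],0,-0.6],[[0,0,0],0,-1],[[0,0,0],0,-1],[[0,0,0],0,-1],[[0,0,0],0,-1]]' 20
python3 -m pendant '[[[0,0,-0.5],0,-1],[[0,0,-0.8],0,-1],[[0,0,-1],0,-1],[[0,0,-1],0,-1],[[0,0,-1],0,-1],[[0,0,-1],0,-1],[[0,0,-1],0,-1],[[0,0,-1],0,-1],[[0,0,-1],0,-1],[[0,0,-1],0,-1],[[0,0,0],0,-1]]'
python3 - <<'E'
from fit import *
D={n:env.read_camera(n) for n in('side','top')}
a=D['side']['color'];b=D['top']['color']
cv2.imwrite('pics/a11.png',cv2.resize(a[270:420,170:370],(800,600),interpolation=cv2.INTER_CUBIC))
cv2.imwrite('pics/b11.png',cv2.resize(b[90:310,100:400],(800,587)))
E
```

```text
clock: 21.78
tcp_pos: [0.5433, 0.2835, 0.0522]
orientation: [0.0, 0.81, 0.587, 0.0]
wrist_force: [-2.6, -1.6, 9.4]
finger_gap: 0.029
clock: 22.78
tcp_pos: [0.5432, 0.2835, 0.0506]
orientation: [0.0, 0.81, 0.587, -0.0]
wrist_force: [-0.7, 0.4, 0.4]
finger_gap: 0.0854
clock: 24.15
tcp_pos: [0.5444, 0.2839, 0.2397]
orientation: [0.001, 0.81, 0.587, 0.002]
wrist_force: [0.1, 0.8, -0.4]
finger_gap: 0.0858
```

View pics/a11.png

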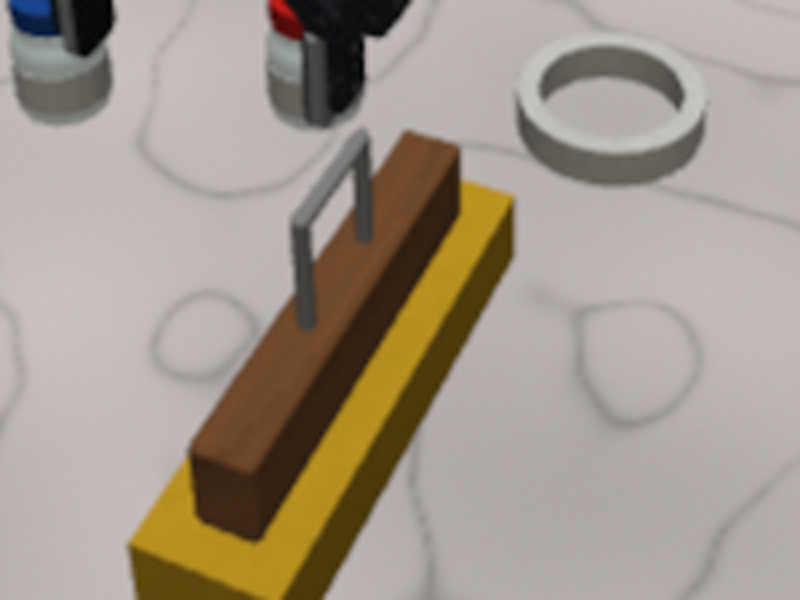

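View pics/b11.png

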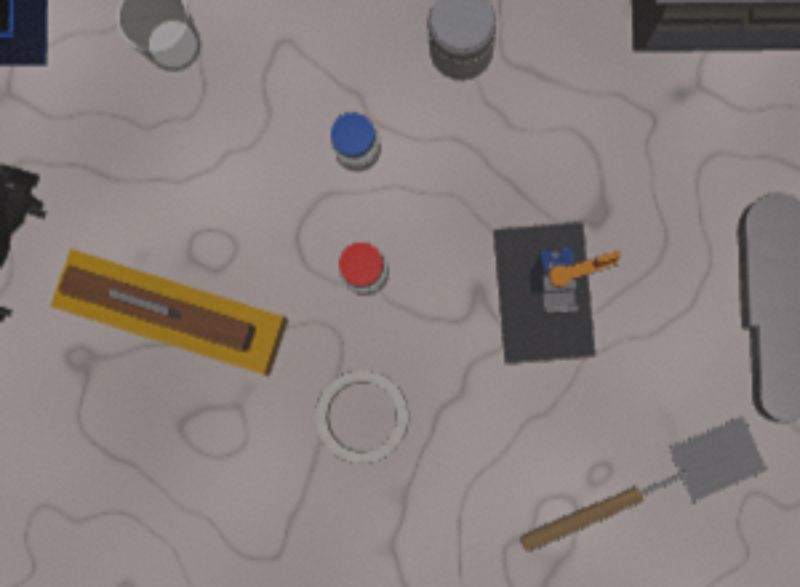

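```bash
python3 - <<'E'
from fit import *
d=env.read_camera('side')
im=cv2.resize(d['color'],None,fx=4,fy=4,interpolation=cv2.INTER_CUBIC)
yaw=np.radians(-18.15); t=(.5432-.0826*.3115,.2835-.0826*.9502)
for z,c in((.04,(255,255,0)),(.044,(255,0,255))):
  for q in box(*t,yaw,z,z,.03,.2):
    u=proj(d,q);cv2.circle(im,(int(u[0]*4+2),int(u[1]*4+2)),2,c,-1)
cv2.imwrite('pics/a12.png',im[1080:1680,680:1480])
print(env.get_state()['clock'],env.get_state()['wrist_force'])
E
```

```text
24.3 [-0.9171  0.0529  0.1214]
```

View pics/a12.png

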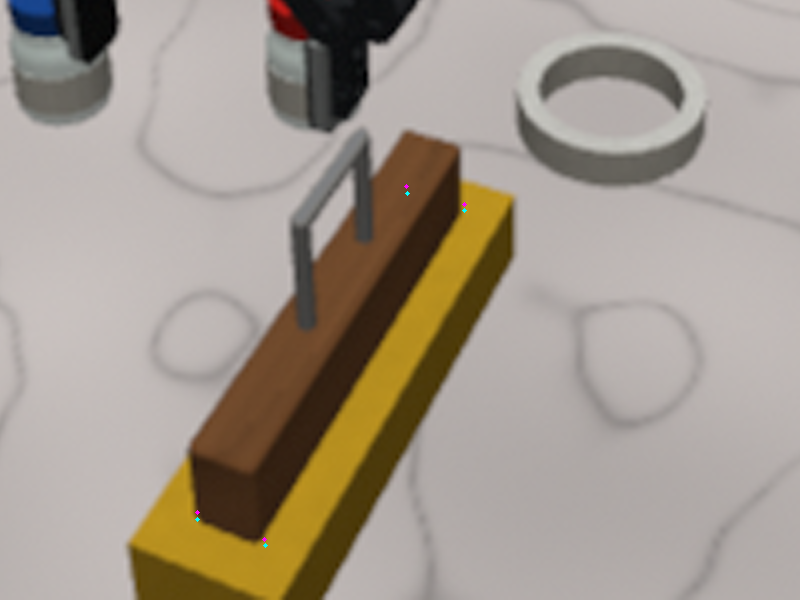

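The handle's bottom corners sit within about a pixel of the rest-top plane at both ends: (197,519), (265,544) and (463,210) in the zoomed view. That means it is level and down, so I'm handing in.

```bash
python3 -c "
from workcell import env
print(env.hand_in())"
```

```text
the job is handed in; nothing more can be done
None
```

The squeegee is standing blade down in the yellow rest, released, and the keeper is snapped open; I handed the job in at about 24 s of the 64 s allowed.

**What I did:** I pushed the keeper tab aside with the shut fingers while the squeegee still hung there. Then I gripped the free end of the handle, lifted it 38 mm, drew it out over the lip, and carried it above the jars to the slot. I lowered it to contact, where the wrist force went no higher than about 9 N in the readings, let go and backed off 190 mm upwards.

**Last checks:**
- **Keeper:** it was still open, on the hook's -y side, in the last top picture.
- **Seating:** the handle looks level, with its underside within about a pixel of the top of the rest at both ends. The fingers met contact at 0.052 m against 0.0515 m expected.
- **Bystanders:** the jars, tape, spatula and insoles look unmoved in the pictures. I did not re-measure their positions.
- **Robot:** it was clear of everything, with wrist force near zero.

**Disagreements:**
- **Rest position:** the two cameras' fits differed by about 4 mm along the slot, but agreed across it.
- **Squeegee above the slot:** a silhouette fit there disagreed with the gripper-based estimate (up to about 8 mm, and up to 4° in yaw). I relied on the gripper pose and a picture overlay, moved it 2 mm across the slot, and the blade went in freely.

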